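Find a rotor's heavy side by feel and hold it down

TASK

Two identical eight-armed tumbler rotors sit on stands with stiff bearings, so they stay wherever they are left; each has a weight hidden somewhere round its drum, and springy arms. Take the rotor that has the round lidded tin next to its stand, turn it to and fro by its arms to feel where the weight pulls, and bring its heavy side straight down. Finish while still gripping one of that rotor's arms between the fingers, holding it still with the heavy side down; leave the other rotor and the things standing round alone.

Things in the scene. Friction and masses are not known exactly. Their poses are not given: they have to be found in the camera images.
- stand_1: The left stand, fixed to the bench: grey base plate 120 x 130 x 12 mm (local x -65 to 55) with an aluminium column behind the rotor (local x 14 to 52 mm, up to 152 mm high). Origin on the bench under the stand; x points along the rotor's level shaft, away from the robot; z up.
- axis_1 (a point): Centre of the left rotor in the plane of its arms, on the shaft, 125 mm above the bench and 30 mm to the front (-x) of the stand's origin; fixed to the stand, with its axes. Behind that plane sits a grey drum 104 mm across, 31 mm thick. Unseen in the drum, 38 mm off the shaft, is a 0.72 to 0.88 kg weight; the drum's angle does not tell where.
- drum_1 (a joint): Angle q of the left drum about its stand's x axis (positive: its top goes to the robot's right); no end stop within reach. The bearing has 0.4 N m of steady friction both ways; the weight's pull (up to 0.27 to 0.33 N m) adds to it or eases it but never turns the drum by itself. At the start the heavy side is at least 35 degrees away from straight down.
- spider_1 (a joint): Twist t of the arms against the left drum, same sense, 0 when free: the eight-armed spider drives the drum through a rubber spring of 4 N m/rad, so t (up to about 0.2) shows the turning moment. Arm k (0 to 7) leans q + t + k*pi/4 from straight up towards the stand's -y side (the robot's right).
- tip_1 (a point): Outer end of arm 0 of the left rotor, 100 mm from the shaft. The eight arms are round steel rods 12 mm in diameter, 45 degrees apart, with 18 mm collars from 36 to 44 mm from the shaft, on a dark disc 76 mm across.
- stand_2: The right stand, fixed to the bench: grey base plate 120 x 130 x 12 mm (local x -65 to 55) with an aluminium column behind the rotor (local x 14 to 52 mm, up to 152 mm high). Origin on the bench under the stand; x points along the rotor's level shaft, away from the robot; z up.
- axis_2 (a point): Centre of the right rotor in the plane of its arms, on the shaft, 125 mm above the bench and 30 mm to the front (-x) of the stand's origin; fixed to the stand, with its axes. Behind that plane sits a grey drum 104 mm across, 31 mm thick. Unseen in the drum, 38 mm off the shaft, is a 0.72 to 0.88 kg weight; the drum's angle does not tell where.
- drum_2 (a joint): Angle q of the right drum about its stand's x axis (positive: its top goes to the robot's right); no end stop within reach. The bearing has 0.4 N m of steady friction both ways; the weight's pull (up to 0.27 to 0.33 N m) adds to it or eases it but never turns the drum by itself. At the start the heavy side is at least 35 degrees away from straight down.
- spider_2 (a joint): Twist t of the arms against the right drum, same sense, 0 when free: the eight-armed spider drives the drum through a rubber spring of 4 N m/rad, so t (up to about 0.2) shows the turning moment. Arm k (0 to 7) leans q + t + k*pi/4 from straight up towards the stand's -y side (the robot's right).
- tip_2 (a point): Outer end of arm 0 of the right rotor, 100 mm from the shaft. The eight arms are round steel rods 12 mm in diameter, 45 degrees apart, with 18 mm collars from 36 to 44 mm from the shaft, on a dark disc 76 mm across.
- tin: Round white tin with lid, 56 mm in diameter, 32 mm tall, standing on the bench about 115 mm from the middle of one stand, on that stand's outer side. It marks the rotor to be worked on. Origin at the centre of its underside. Not to be disturbed.
- tape: Roll of black tape lying flat, 59 x 57 x 19 mm, on the outer side of the other stand. Origin at the centre of its underside. Not to be disturbed.
- screwdriver: Screwdriver with blue handle, 178 mm long, lying on the bench behind the right stand. Not to be disturbed.
- dropper: Brown dropper bottle, 34 mm in diameter, 102 mm tall, between the stands. Origin at the centre of its underside. Not to be disturbed.

How it is judged:
At the end, for the whole second after the job is handed in: The rotor next to the tin is at rest with its hidden weight within 20 degrees of straight below the shaft, and the fingers grip it (more than 2 N of contact), through the last second (((horizontal distance between tin and stand_1 below 0.2 m and contact force between the fingers and drum_1 above 2 N and height (world z) of slug_1 below 0.0893 m and velocity of joint drum_1 between -0.1 and 0.1 rad/s) or (horizontal distance between tin and stand_2 below 0.2 m and contact force between the fingers and drum_2 above 2 N and height (world z) of slug_2 below 0.0893 m and velocity of joint drum_2 between -0.1 and 0.1 rad/s))); the arm keeps its last pose, push and grip.
It fails at once if the rotor that has no tin beside it is turned (its arm tips move over 20 mm) ((horizontal distance between tin and stand_1 below 0.2 m and distance of tip_2 from where it was at the start of the episode above 0.02 m) or (horizontal distance between tin and stand_2 below 0.2 m and distance of tip_1 from where it was at the start of the episode above 0.02 m)).
It fails at once if the tin is moved over 20 mm (distance of tin from where it was at the start of the episode above 0.02 m).
It fails at once if the roll of tape is moved over 20 mm (distance of tape from where it was at the start of the episode above 0.02 m).
It fails at once if the screwdriver is moved over 20 mm (distance of screwdriver from where it was at the start of the episode above 0.02 m).
It fails at once if the dropper bottle is moved over 20 mm (distance of dropper from where it was at the start of the episode above 0.02 m).
It also fails if it takes over 72 s, if anything falls off the work surface, if the arm or the gripper's body presses on something with over 40 N, if the wrist force passes 120 N, or if a joint passes its speed limit or range.

ROBOT

A 6-joint arm with a two-finger parallel gripper is mounted at the origin on a cart in front of the work surface, level with it; the furniture and walls round the work are solid. World frame = base frame: x ahead of the robot, y to its left, z up, the work surface at z = 0. Lengths are in m, angles in rad, forces in N, time in s.
With the tool pointing down it reaches from about 0.275 to 0.825 m from the base axis. Payload 5.2 kg.
Tool frame: the origin (TCP) lies at the very end of the fingers, on their centre line; the grasp point (between the pads) lies 19 mm behind it; z points along the fingers, y is the line along which they close (so a half turn about z gives the same grasp; the last joint's range is limited). The gripper opens to 93 mm and grips with 3 to 60 N. Pads are 15 mm wide; open, the fingers measure 128 mm over their backs; the gripper's body (75 mm by 188 mm) begins 65 mm behind the grasp point.
Start: joints at [0.941, 0.259, 1.535, -0, 1.348, -0.203], TCP at [0.228, 0.501, 0.219] pointing down, gripper open.
Joint ranges: [-3.14, 3.14], [-0.91, 2.08], [0.19, 2.58], [-1.22, 4.36], [0.22, 2.71], [-3.12, 3.12]. Speed limits (rad/s): [2.57, 2.57, 3.14, 3.14, 3.14, 3.14].

INTERFACE

Orientations are given as a unit quaternion [x, y, z, w].
In Python, from station import telemetry, capture, order gives the robot as it stands. The module is installed in compiled form; this text tells all that it offers.
- The arm moves only by the shell command python3 -m inch 'ROWS' [FORCE]. ROWS is JSON, a list of rows, each a list of 5 numbers: the shift along the world's x, y, z in units of 50 mm (1.0 is 50 mm), then the turn about the world's z in rad, then the gripper's target within -1 to 1 (fully open at 1, half-way at 0, shut at -1). A call has exactly 8 rows; each row shifts and turns the commanded pose from where the row before left it; what a row does not reach is not made up. A row lasts 1/10 s, in which the tool goes at most 50 mm and 8.59 degrees, less where a joint would pass 70% of its speed; a pose out of reach is approached as far as the arm can. A call is refused whole if a number of a shift passes 1 or a number of a turn 0.15, either way. A call with a gripper value outside its range is refused whole. The fingers move at their own pace and stop on an object; FORCE is the grip in N (left out, the last holds). Time passes only in rows, so rows that do not move let the fingers close, or fill a call up. It gives the time, the measured TCP pose, the force, the opening and the grip force at its end, in the units of the state.
- telemetry.get_obs(): the state, without advancing time (a new reading comes with each control period).
- capture(name): name is "side" or "top"; returns a dict with "color" (384x512x3 uint8, blue, green, red), "camera_matrix" (3x3 intrinsics, pixels), "camera_from_world" (4x4, takes a point from world to camera coordinates). Camera axes: x right, y down, z forward; pixel columns grow to the right and rows downward; lengths in m; the calibration is good to about 2 mm. A picture is of the moment at which its call begins. There is no depth.
- order.hand_in(): hands the job in; it is judged then, once.
The state is a dict: "time_s": time; "joint_pos": joint angles; "qvel": joint speeds; "effort": joint torques, N m; "tcp_pos": TCP position; "eef_rot": TCP orientation; "wrist_force": force on the tool from outside, world axes, zero at the start; "moment": the same for the moment, N m; "gripper_width": finger opening in m; "gripper_force": force on a finger pad.
Only numpy, scipy, OpenCV 4.12 (cv2) and the standard library are available. Lean on these libraries where they do the work, as an engineer would, in place of code of your own. Each camera call takes 0.05 s, during which the arm holds its last target. There are 200 camera calls.

## Working session

There is one attempt and no reset: what is moved stays moved. The work goes in short steps, Python scripts to look and compute and a shell command to move; the robot and the scene stay as the last step left them, time stands still between calls to the robot, and variables do not carry over. Pictures are saved under pics/ and viewed, at most 10 in all, crops included, and the job is handed in when it is done.

```bash
mkdir -p pics; cat > h.py <<'E'
from station import telemetry, capture, order
import numpy as np, cv2
def shot(n,f):
    c=capture(n); cv2.imwrite('pics/'+f,c['color']); np.savez('pics/'+f+'.npz',**c); return c
def ray(c,u,v):
    T=np.array(c['camera_from_world']);K=np.array(c['camera_matrix']);R=T[:3,:3]
    return -R.T@T[:3,3], R.T@np.linalg.inv(K)@np.array([u,v,1.])
def onplane(c,u,v,ax,val):
    o,d=ray(c,u,v); return o+d*(val-o[ax])/d[ax]
def proj(c,p):
    T=np.array(c['camera_from_world']);q=T[:3,:3]@np.array(p)+T[:3,3];q=np.array(c['camera_matrix'])@q;return q[:2]/q[2]
E
python3 - <<'E'
from h import *
for n in('side','top'):
    c=shot(n,n+'0.png');o,d=ray(c,256,192);print(n,o,d/np.linalg.norm(d))
s=telemetry.get_obs();print(s)
E
```

```text
side [ 0.27480963 -0.89319048  0.97874822] [ 0.23900888  0.71473988 -0.65728354]
top [0.41911518 0.05761964 1.35233363] [ 0.14710597 -0.00631324 -0.98910059]
{'time_s': 0.1, 'joint_pos': array([ 9.41219998e-01,  2.59272127e-01,  1.53597320e+00, -1.14785428e-05,
        1.34800837e+00, -2.02779303e-01]), 'qvel': array([-0.00072748, -0.00079728, -0.00069084, -0.00112934,  0.00087456,
        0.00085501]), 'effort': array([ 1.59379051e-03, -4.38209689e+01, -2.84642977e+01,  7.20301084e-02,
        3.61685653e-02, -4.85850865e-05]), 'tcp_pos': array([0.22734966, 0.50026531, 0.21789995]), 'eef_rot': array([ 2.11781223e-01,  9.77316747e-01, -7.61888768e-04, -3.30633061e-04]), 'wrist_force': array([-0.17904593,  0.44086267, -1.04861554]), 'moment': array([ 0.00904352,  0.00541057, -0.01609626]), 'gripper_force': 0.0, 'gripper_width': 0.09276402723638871}
```

View pics/side0.png

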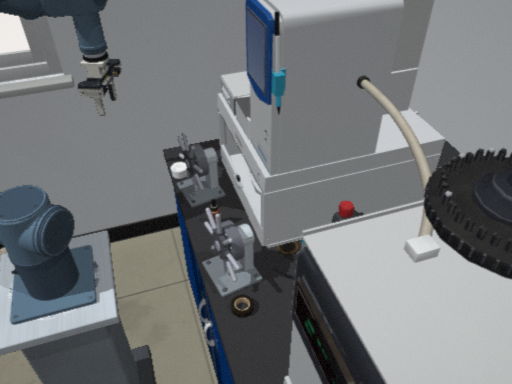

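View pics/top0.png

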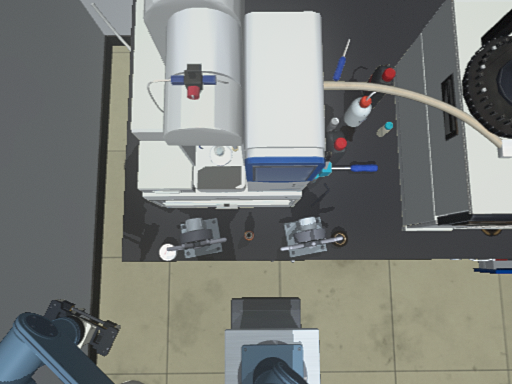

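The white tin is at top (168,252), beside the left stand at about (200,235). The tape is at (340,238), beside the right stand, so I work on rotor 1. I'll zoom in on it.

```bash
python3 - <<'E'
import cv2,numpy as np
a=cv2.imread('pics/top0.png')[205:270,150:250]; b=cv2.imread('pics/side0.png')[120:210,155:235]
a=cv2.resize(a,(800,520),interpolation=cv2.INTER_CUBIC); b=cv2.resize(b,(533,600),interpolation=cv2.INTER_CUBIC)
cv2.imwrite('pics/ta.png',a);cv2.imwrite('pics/sb.png',b)
E
```

```text
(no output)
```

View pics/ta.png

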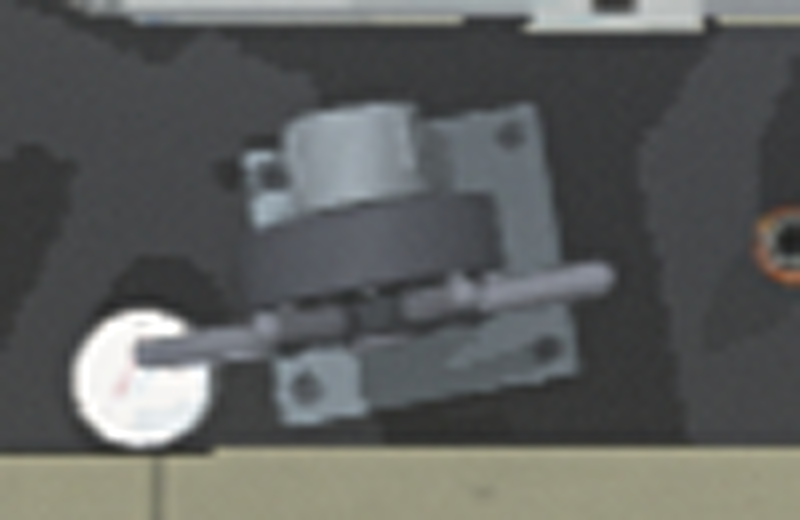

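View pics/sb.png

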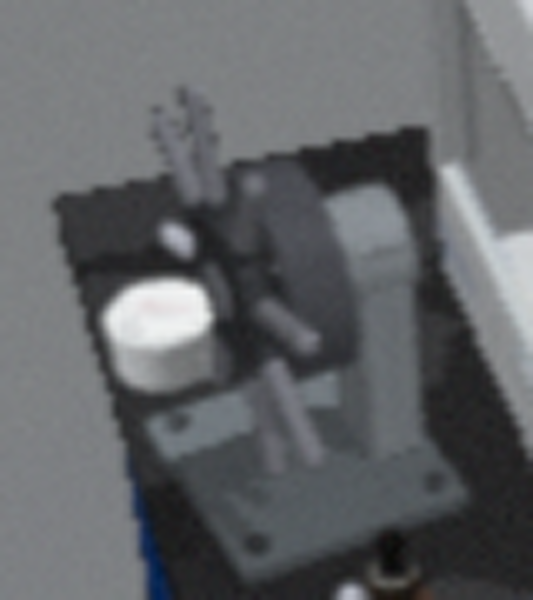

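```bash
cat >> h.py <<'E'
def load(f): return dict(np.load('pics/'+f+'.npz'))
E
python3 - <<'E'
from h import *
c=load('top0.png');s=load('side0.png')
P=lambda x,y:(150+(x+.5)/8-.5,205+(y+.5)/8-.5)
Q=lambda x,y:(155+(x+.5)/6.667-.5,120+(y+.5)/6.667-.5)
cs=[onplane(c,*P(*p),2,.012)[:2] for p in((283,425),(578,372),(538,105),(243,152))]
for p in cs:print(p)
print([np.linalg.norm(cs[i]-cs[(i+1)%4]) for i in range(4)])
cc=[onplane(s,*Q(*p),2,.012)[:2] for p in((147,422),(250,585),(470,495))]
print('side',cc)
e=cs[0]-cs[1];e2=cc[0]-cc[1];f=cs[2]-cs[1];
print('yaw',np.arctan2(e[1],e[0])-np.pi/2,np.arctan2(e2[1],e2[0])-np.pi/2,np.arctan2(f[1],f[0]))
print('tin',onplane(c,*P(142,378),2,.032), 'dropper',onplane(c,*P(795,240),2,.1))
yaw=np.mean([np.arctan2(e[1],e[0])-np.pi/2,np.arctan2(f[1],f[0])])
X=np.array([np.cos(yaw),np.sin(yaw)]);Y=np.array([-X[1],X[0]])
ctr=np.mean(cs,0); print('ctr',ctr,'stand',ctr+5e-3*X)
o=ctr+5e-3*X; ax=np.r_[o-.03*X,.125]
n=np.r_[X,0]
print('axis',ax,'tin',np.linalg.norm(onplane(c,*P(142,378),2,.032)[:2]-o))
def pl(c,u,v):
    a,d=ray(c,u,v);p=a+d*((ax-a)@n)/(d@n)-ax; y=p[:2]@Y;return y,p[2],np.hypot(y,p[2]),np.degrees(np.arctan2(-y,p[2]))
for p in((182,95),(157,112),(178,240),(320,342),(272,470),(315,462),(255,185)):print('s',p,pl(s,*Q(*p)))
for k in range(0,360,15):
    q=np.radians(k);t=ax+.1*(np.r_[-np.sin(q)*Y,np.cos(q)]);u,v=proj(s,t);u2,v2=proj(c,t);print(k,((u-155)*6.667).round(),((v-120)*6.667).round(),((u2-150)*8).round(),((v2-205)*8).round())
E
```

```text
[0.39149568 0.29499937]
[0.41311984 0.16840755]
[0.52854837 0.18655952]
[0.50888832 0.31470805]
[np.float64(0.12842543447596902), np.float64(0.11684707371580291), np.float64(0.12964784483685635), np.float64(0.1190355561969301)]
side [array([0.39111674, 0.28871978]), array([0.41372812, 0.15459439]), array([0.52892845, 0.18238344])]
yaw 0.1691851056413356 0.16701353528847496 0.15597982111368996
tin [0.41202037 0.35157328 0.032     ] dropper [0.46584595 0.07348355 0.1       ]
ctr [0.46051305 0.24116863] stand [0.46544712 0.24197796]
axis [0.43584274 0.23712195 0.125     ] tin 0.12192436806234727
s (182, 95) (np.float64(0.043277766153174246), np.float64(0.07982561961129409), np.float64(0.09080250321183801), np.float64(-28.464505232823527))
s (157, 112) (np.float64(0.08752142553367175), np.float64(0.04417700151081483), np.float64(0.09803880553093547), np.float64(-63.217345598306835))
s (178, 240) (np.float64(0.08217840568449676), np.float64(-0.028232101033522472), np.float64(0.08689270331628975), np.float64(-108.95997799385403))
s (320, 342) (np.float64(-0.11148059646066381), np.float64(0
[... 483 characters left out ...]
958685), np.float64(28.97588440791533))
0 209.0 102.0 337.0 310.0
15 231.0 137.0 409.0 298.0
30 254.0 184.0 478.0 287.0
45 275.0 238.0 537.0 279.0
60 294.0 295.0 584.0 273.0
75 307.0 351.0 614.0 270.0
90 315.0 400.0 627.0 270.0
105 317.0 440.0 623.0 273.0
120 313.0 468.0 603.0 279.0
135 303.0 482.0 569.0 287.0
150 289.0 482.0 524.0 296.0
165 271.0 469.0 471.0 306.0
180 252.0 444.0 412.0 316.0
195 232.0 408.0 350.0 326.0
210 212.0 366.0 290.0 336.0
225 193.0 318.0 235.0 344.0
240 177.0 268.0 186.0 351.0
255 164.0 218.0 149.0 355.0
270 156.0 172.0 126.0 356.0
285 152.0 131.0 120.0 355.0
300 153.0 100.0 132.0 350.0
315 160.0 80.0 161.0 343.0
330 172.0 73.0 208.0 333.0
345 189.0 80.0 268.0 322.0
```

Top crop: the plate corners are at (283,425), (578,372), (538,105) and (243,152), and the measured sides of 0.117–0.130 m match the given size. Stand yaw is about 0.163 rad, and axis_1 is near (0.436, 0.236, 0.125). Tin to stand is 0.122 m, so rotor 1 is confirmed. From the side-view tips, the arms lie at about 26° + 45°k. I'll grip the arm at -19° with the fingers front and back, so the rod can pivot between the pads.

```bash
python3 -m inch '[[0.4,-0.3,0.6,-0.15,0],[0.55,-0.6,0.55,-0.15,0],[0.55,-0.6,0,-0.15,0],[0.55,-0.65,0,-0.15,0],[0.55,-0.65,0,-0.15,0],[0.55,-0.65,0,-0.15,0],[0.55,-0.65,0,-0.08,0],[0.38,-0.64,0,0,0]]' 25; python3 -m inch '[[0,0,0,0,0],[0,0,0,0,0],[0,0,0,0,0],[0,0,0,0,0],[0,0,0,0,0],[0,0,0,0,0],[0,0,0,0,0],[0,0,0,0,0]]'
cat >> h.py <<'E'
from scipy.spatial.transform import Rotation as Ro
def st():
    s=telemetry.get_obs();R=Ro.from_quat(s['eef_rot']).as_matrix()
    print('t',round(s['time_s'],2),'tcp',s['tcp_pos'].round(4),'az',np.degrees(np.arctan2(R[1,1],R[0,1])).round(1),'zt',R[:,2].round(3),'F',s['wrist_force'].round(2),'M',s['moment'].round(3),'w',round(s['gripper_width'],4),'gf',round(s['gripper_force'],1)); return s
E
python3 -c "
from h import *
st()"
```

```text
time_s: 0.9
tcp_pos: [0.4329, 0.262, 0.2757]
eef_rot: [0.648, 0.762, -0.0, -0.0]
wrist_force: [0.4, -0.3, 0.3]
gripper_width: 0.047
gripper_force: 0.0
time_s: 1.7
tcp_pos: [0.4315, 0.2639, 0.2762]
eef_rot: [0.647, 0.763, 0.0, 0.0]
wrist_force: [-0.3, -0.3, 0.1]
gripper_width: 0.0462
gripper_force: 0.0
t 1.7 tcp [0.4315 0.2639 0.2762] az 9.4 zt [ 0.  0. -1.] F [-0.3  -0.32  0.07] M [-0.05   0.067 -0.001] w 0.0462 gf 0.0
```

```bash
python3 -m inch '[[0,0,-0.25,0,0],[0,0,-0.3,0,0],[0,0,-0.3,0,0],[0,0,-0.3,0,0],[0,0,-0.3,0,0],[0,0,-0.25,0,0],[0,0,0,0,0],[0,0,0,0,0]]'; python3 - <<'E'
from h import *
st()
a=shot('side','s1.png')['color'][110:210,155:235];b=shot('top','t1.png')['color'][195:265,150:230]
a=cv2.resize(a,(480,600),interpolation=cv2.INTER_CUBIC)
cv2.imwrite('pics/s1c.png',a)
E
```

```text
time_s: 2.5
tcp_pos: [0.4316, 0.2636, 0.1909]
eef_rot: [0.647, 0.763, -0.0, -0.0]
wrist_force: [0.6, 0.6, -0.5]
gripper_width: 0.0464
gripper_force: 0.0
t 2.5 tcp [0.4316 0.2636 0.1909] az 9.4 zt [-0.001 -0.    -1.   ] F [ 0.63  0.57 -0.52] M [-0.066  0.055 -0.042] w 0.0464 gf 0.0
```

View pics/s1c.png

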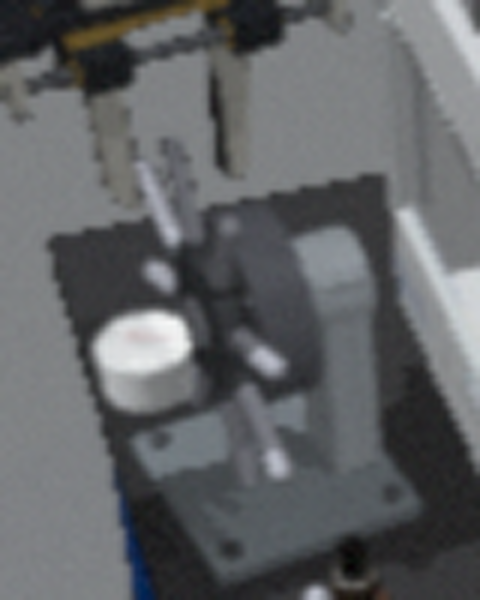

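Side crop: the two fingertips are at (125,205) and (235,178). One bright rod, with its tip at about (145,165), lies between them, and darker arms sit near (180,150). I'll check which arm that is by triangulation.

```bash
python3 - <<'E'
from h import *
c=load('s1.png');yaw=.163
X=np.array([np.cos(yaw),np.sin(yaw),0]);Y=np.array([-X[1],X[0],0]);ax=np.array([.436,.236,.125])
f=lambda p:((proj(c,p)-[155,110])*6).round()
print('tcp',f([.4316,.2636,.1909]),'tips',f(np.array([.4316,.2636,.1909])-.023*X),f(np.array([.4316,.2636,.1909])+.023*X),'axis',f(ax))
for a in(-70,-64,-25,-19,-13,20,26,32,71,116,161,-109):
    q=np.radians(a);d=-np.sin(q)*Y+np.array([0,0,np.cos(q)]);print(a,f(ax+.1*d),f(ax+.044*d))
E
```

```text
tcp [176. 182.] tips [134. 194.] [218. 169.] axis [209. 314.]
-70 [137. 169.] [177. 249.]
-64 [138. 158.] [177. 244.]
-25 [160. 127.] [188. 233.]
-19 [166. 130.] [191. 234.]
-13 [173. 135.] [193. 237.]
20 [216. 198.] [212. 264.]
26 [224. 215.] [215. 272.]
32 [232. 233.] [219. 279.]
71 [275. 364.] [237. 335.]
116 [284. 477.] [241. 385.]
161 [249. 487.] [227. 391.]
-109 [151. 269.] [183. 293.]
```

The bright rod is the -64° arm. The dark one between the fingers is the -19° arm, with its predicted tip at (166–173,132) against the seen (175,140). It fits, so I close on it.

```bash
python3 -m inch '[[0,-0.04,-0.1,0,0],[0,0,0,0,-1],[0,0,0,0,-1],[0,0,0,0,-1],[0,0,0,0,-1],[0,0,0,0,-1],[0,0,0,0,-1],[0,0,0,0,-1]]' 30; python3 -c "
from h import *
st()"
```

```text
time_s: 3.4
tcp_pos: [0.4317, 0.2617, 0.1862]
eef_rot: [0.647, 0.763, 0.0, 0.0]
wrist_force: [0.2, -0.2, 0.0]
gripper_width: 0.0112
gripper_force: 30.0
t 3.4 tcp [0.4317 0.2617 0.1862] az 9.4 zt [ 0.  0. -1.] F [ 0.19 -0.17  0.03] M [-0.058  0.042 -0.053] w 0.0112 gf 30.0
```

```bash
cat >> h.py <<'E'
def arc(a,b,n,r=.0843,per=6):
    # tabulate average row shift for chunks of `per` rows, from angle a to b in n chunks
    g=np.radians(np.linspace(a,b,2*n+1))
    for i in range(2*n):
        dY=-r*(np.sin(g[i+1])-np.sin(g[i]));dz=r*(np.cos(g[i+1])-np.cos(g[i]));k=.05*per/2
        print(np.degrees(g[i+1]).round(1),'row x',per//2,np.round([-.162*dY/k,.987*dY/k,dz/k],3))
AX=np.array([.436,.236,.125]);YV=np.array([-.162,.987,0])
def tq():
    s=st();p=s['tcp_pos']+[0,0,.019]-AX;F=s['wrist_force'];M=s['moment'];y=p@YV;z=p[2];Fy=F@YV;Fz=F[2]
    a=np.arctan2(-y,z); tau_env=z*Fy*1-y*Fz   # placeholder sign: force on tool; tangential comp below
    ft=-Fy*np.cos(a)-Fz*np.sin(a); r=np.hypot(y,z)  # force on tool along +phi
    print('phi',np.degrees(a).round(1),'r',r.round(4),'Ft on tool',ft.round(2),'applied torque',(-ft*r).round(3),'radial',(-Fy*np.sin(a)+Fz*np.cos(a)).round(2),'Mx',(M@[.987,.162,0]).round(3))
E
python3 -c "
from h import *
arc(-18,57,5)"
```

```text
-10.5 row x 3 [ 0.012 -0.07   0.018]
-3.0 row x 3 [ 0.012 -0.072  0.009]
4.5 row x 3 [ 0.012 -0.073 -0.001]
12.0 row x 3 [ 0.012 -0.072 -0.011]
19.5 row x 3 [ 0.011 -0.07  -0.02 ]
27.0 row x 3 [ 0.011 -0.067 -0.029]
34.5 row x 3 [ 0.01  -0.062 -0.038]
42.0 row x 3 [ 0.009 -0.057 -0.046]
49.5 row x 3 [ 0.008 -0.051 -0.053]
57.0 row x 3 [ 0.007 -0.043 -0.059]
```

```bash
python3 -m inch '[[0.012,-0.07,0.018,0,-1],[0.012,-0.07,0.018,0,-1],[0.012,-0.07,0.018,0,-1],[0.012,-0.072,0.009,0,-1],[0.012,-0.072,0.009,0,-1],[0.012,-0.072,0.009,0,-1],[0,0,0,0,-1],[0,0,0,0,-1]]' >/dev/null; python3 -c "
from h import *
tq()"; python3 -m inch '[[0.012,-0.073,-0.001,0,-1],[0.012,-0.073,-0.001,0,-1],[0.012,-0.073,-0.001,0,-1],[0.012,-0.072,-0.011,0,-1],[0.012,-0.072,-0.011,0,-1],[0.012,-0.072,-0.011,0,-1],[0,0,0,0,-1],[0,0,0,0,-1]]' >/dev/null; python3 -c "
from h import *
tq()"
```

```text
t 4.2 tcp [0.4351 0.2418 0.1899] az 9.4 zt [-0.     0.003 -1.   ] F [-0.01  7.14 -3.62] M [ 1.375 -0.011 -0.029] w 0.0112 gf 30.0
phi -4.0 r 0.0841 Ft on tool -7.29 applied torque 0.613 radial -3.12 Mx 1.356
t 5.0 tcp [0.4388 0.2181 0.1883] az 9.4 zt [-0.    -0.001 -1.   ] F [-0.05 -0.11  0.17] M [-0.021  0.061  0.031] w 0.0007 gf 0.0
phi 12.4 r 0.0842 Ft on tool 0.06 applied torque -0.005 radial 0.19 Mx -0.011
```

The rod slipped out: the width fell to 0.0007. I'll raise the gripper and look at where the arms are now.

```bash
python3 -m inch '[[0,0,0,0,0],[0,0,0,0,0],[0,0,0.3,0,0],[0,0,0.6,0,0],[0,0,0.6,0,0],[0,0,0.5,0,0],[0,0,0,0,0],[0,0,0,0,0]]' 60 >/dev/null; python3 - <<'E'
from h import *
st()
c=shot('side','s2.png');b=shot('top','t2.png')['color']
a=c['color'][125:205,165:220]
a=cv2.resize(a,(412,600),interpolation=cv2.INTER_CUBIC)
o=cv2.resize(load('side0.png')['color'][125:205,165:220],(388,600),interpolation=cv2.INTER_CUBIC)
cv2.imwrite('pics/s2c.png',np.hstack([a,o[:,:388]]))
f=lambda p:((proj(c,p)-[165,125]+.5)*7.5).round()
for A in range(-180,180,10):
    q=np.radians(A);d=-np.sin(q)*YV+np.array([0,0,np.cos(q)]);print(A,f(AX+.1*d),end=';')
E
```

```text
t 5.8 tcp [0.4389 0.2186 0.2883] az 9.4 zt [ 0.001  0.    -1.   ] F [-0.55 -1.57 -0.76] M [-0.055  0.017  0.003] w 0.0465 gf 0.0
-180 [213. 467.];-170 [198. 441.];-160 [183. 412.];-150 [168. 379.];-140 [153. 344.];-130 [140. 307.];-120 [129. 269.];-110 [119. 231.];-100 [111. 195.];-90 [105. 161.];-80 [101. 130.];-70 [100. 102.];-60 [102.  80.];-50 [107.  63.];-40 [114.  53.];-30 [123.  49.];-20 [135.  53.];-10 [149.  64.];0 [165.  82.];10 [181. 107.];20 [199. 138.];30 [216. 175.];40 [232. 214.];50 [247. 257.];60 [260. 300.];70 [271. 342.];80 [279. 382.];90 [284. 418.];100 [286. 450.];110 [285. 475.];120 [281. 494.];130 [275. 507.];140 [266. 512.];150 [255. 510.];160 [242. 502.];170 [228. 487.];
```

View pics/s2c.png

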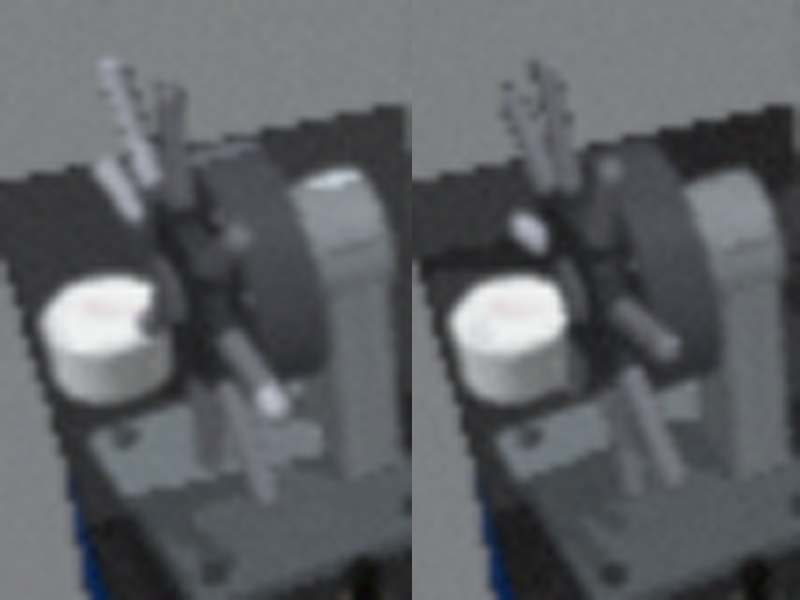

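Left is now and right is the start. The tips are at (110,65), (170,85), (235,235) and (275,405), so the arms are at about -3° + 45°k and the drum turned roughly +16°. At least 0.61 N m was needed in the + direction, so the heavy side is on the left (+y) and the rotor should turn the − way. I'll regrip the -3° arm with 60 N.

```bash
python3 -m inch '[[-0.07,0.43,-0.1,0,0],[0,0,-0.35,0,0],[0,0,-0.4,0,0],[0,0,-0.4,0,0],[0,0,-0.4,0,0],[0,0,-0.3,0,0],[0,0,0,0,0],[0,0,0,0,-1]]' 60 >/dev/null;  python3 -m inch '[[0,0,0,0,-1],[0,0,0,0,-1],[0,0,0,0,-1],[0,0,0,0,-1],[0,0,0,0,-1],[0,0,0,0,-1],[0,0,0,0,-1],[0,0,0,0,-1]]'  >/dev/null; python3 -c "
from h import *
tq()
arc(-3,-63,4,r=.085)"
```

```text
t 7.5 tcp [0.4354 0.2402 0.1914] az 9.4 zt [ 0.  0. -1.] F [-1.5  -0.43  4.76] M [-0.165  0.365  0.021] w 0.011 gf 60.0
phi -2.8 r 0.0855 Ft on tool 0.42 applied torque -0.036 radial 4.74 Mx -0.104
-10.5 row x 3 [-0.012  0.073 -0.009]
-18.0 row x 3 [-0.012  0.071 -0.018]
-25.5 row x 3 [-0.011  0.068 -0.027]
-33.0 row x 3 [-0.01   0.064 -0.036]
-40.5 row x 3 [-0.01   0.059 -0.044]
-48.0 row x 3 [-0.009  0.052 -0.052]
-55.5 row x 3 [-0.007  0.045 -0.058]
-63.0 row x 3 [-0.006  0.037 -0.064]
```

```bash
python3 -m inch '[[-0.012,0.073,-0.009,0,-1],[-0.012,0.073,-0.009,0,-1],[-0.012,0.073,-0.009,0,-1],[-0.012,0.071,-0.018,0,-1],[-0.012,0.071,-0.018,0,-1],[-0.012,0.071,-0.018,0,-1],[0,0,0,0,-1],[0,0,0,0,-1]]' >/dev/null;  python3 -c "
from h import *
tq()"; python3 -m inch '[[-0.011,0.068,-0.027,0,-1],[-0.011,0.068,-0.027,0,-1],[-0.011,0.068,-0.027,0,-1],[-0.01,0.064,-0.036,0,-1],[-0.01,0.064,-0.036,0,-1],[-0.01,0.064,-0.036,0,-1],[0,0,0,0,-1],[0,0,0,0,-1]]' >/dev/null; python3 -c "
from h import *
tq()"
```

```text
t 8.3 tcp [0.4318 0.2614 0.1885] az 9.4 zt [ 0.001 -0.    -1.   ] F [-4.92 -3.32 14.19] M [-0.611  0.933  0.024] w 0.008 gf 57.4
phi -17.4 r 0.0864 Ft on tool 6.6 applied torque -0.571 radial 12.8 Mx -0.452
t 9.1 tcp [0.4285 0.2812 0.1772] az 9.4 zt [-0.    -0.001 -1.   ] F [ 0.18 -2.16  0.52] M [-0.586  0.059 -0.011] w 0.0008 gf 1.1
phi -32.7 r 0.0847 Ft on tool 2.1 applied torque -0.178 radial -0.73 Mx -0.569
```

It slipped out again; axial friction is too weak. I'll change approach: turn the gripper 90° so the fingers close along the tangent, and push an arm with the open fork. I'll raise it and look.

```bash
python3 -m inch '[[0,0,0.3,0,-1],[0,0,0.6,0,-1],[0,0,0.6,0,-1],[0,0,0.6,0,-1],[0,0,0.1,0,0],[0,0,0,0,0],[0,0,0,0,0],[0,0,0,0,0]]' 60 >/dev/null; python3 - <<'E'
from h import *
s=st();print(s['joint_pos'].round(3))
c=shot('side','s3.png')
a=c['color'][125:205,165:220]
a=cv2.resize(a,(412,600),interpolation=cv2.INTER_CUBIC)
o=cv2.resize(load('s2.png')['color'][125:205,165:220],(412,600),interpolation=cv2.INTER_CUBIC)
cv2.imwrite('pics/s3c.png',np.hstack([a[:,:400],o[:,:400]]))
E
```

```text
t 9.9 tcp [0.4278 0.2813 0.2857] az 9.4 zt [-0.003 -0.001 -1.   ] F [-0.27 -0.35  0.19] M [-0.016  0.038 -0.032] w 0.0279 gf 0.0
[0.363 0.154 1.504 0.    1.486 0.199]
```

View pics/s3c.png

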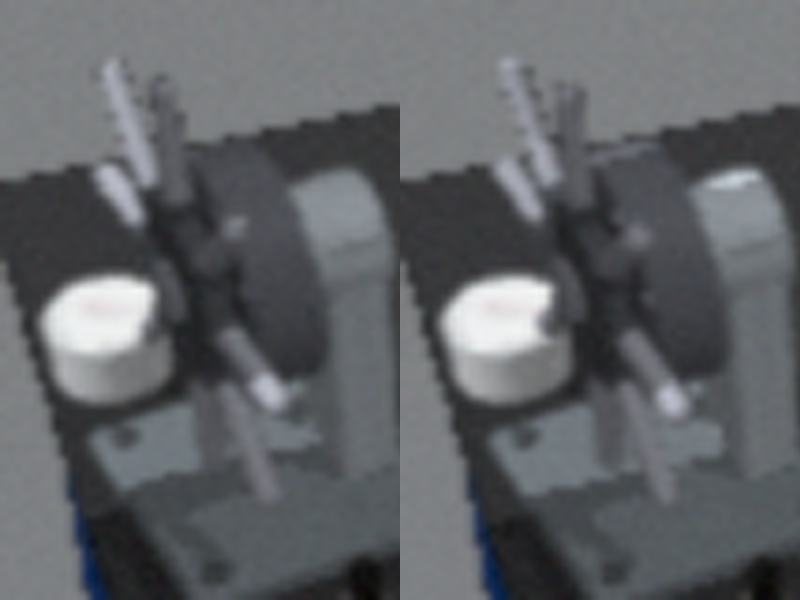

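The arms moved only about -2°: the tip is at (162,85) against (170,85), so they are now at about -5° + 45°k. I'll yaw +90° and set the fork over the -5° arm.

```bash
python3 -m inch '[[0.025,-0.15,0,0.149,0],[0.025,-0.15,0,0.149,0],[0.025,-0.15,0,0.149,0],[0.025,-0.15,0,0.149,0],[0.025,-0.16,0,0.149,0],[0,0,0,0.149,0],[0,0,0,0.149,0],[0,0,0,0.149,0]]' >/dev/null; python3 -m inch '[[0,0,0,0.149,0],[0,0,0,0.149,0],[0,0,0,0.08,0],[0,0,-0.4,0,0],[0,0,-0.4,0,0],[0,0,-0.4,0,0],[0,0,0,0,0],[0,0,0,0,0]]' >/dev/null; python3 -c "
from h import *
tq()"
```

```text
t 11.55 tcp [0.4345 0.2434 0.227 ] az 99.3 zt [-0.002 -0.    -1.   ] F [ 0.39  0.52 -0.03] M [ 0.061 -0.012  0.042] w 0.0464 gf 0.0
phi -3.6 r 0.1213 Ft on tool -0.46 applied torque 0.055 radial -0.01 Mx 0.058
```

```bash
cat >> h.py <<'E'
B=np.zeros(4) # bias FY,Fz,Mx
def fk(sgn,half=.023):
    """fork push: sgn=-1 right finger pushes to -phi, +1 left finger pushes to +phi"""
    s=st();p=s['tcp_pos']-AX;F=s['wrist_force'];M=s['moment'];FY=F@YV;Fz=F[2];Mx=M@[.987,.162,0]
    w=s['gripper_width']/2;y=p@YV;z=p[2]
    tau=-(Mx+y*Fz-(z+.211)*FY)
    zc=z+.211-Mx/FY if abs(FY)>1 else 0
    C=np.array([y+sgn*w,z]);al=np.degrees(np.arctan2(-C[0],C[1]));rc=np.hypot(*C)
    print('Y',y.round(4),'z',z.round(4),'FY',FY.round(2),'Fz',Fz.round(2),'tauM',tau.round(3),'zc',round(zc,3),'tauTip',(C[1]*FY-C[0]*Fz).round(3),'phi(corner)',(al+sgn*np.degrees(np.arcsin(.006/rc))).round(1),'rc',rc.round(4))
def farc(a,b,n,rho=.066,per=3):
    g=np.radians(np.linspace(a,b,n+1))
    for i in range(n):
        dY=-rho*(np.sin(g[i+1])-np.sin(g[i]));dz=rho*(np.cos(g[i+1])-np.cos(g[i]));k=.05*per
        print(np.degrees(g[i+1]).round(1),'row x',per,np.round([-.162*dY/k,.987*dY/k,dz/k],3))
E
python3 -m inch '[[0,0,-0.25,0,0],[0,0,-0.25,0,0],[0,0,-0.22,0,0],[-0.015,0.1,0,0,0],[-0.015,0.1,0,0,0],[-0.01,0.06,0,0,0],[0,0,0,0,0],[0,0,0,0,0]]' >/dev/null; python3 -c "
from h import *
fk(-1)
farc(0,-45,6)"
```

```text
t 12.35 tcp [0.433  0.2568 0.1918] az 99.4 zt [ 0.001  0.    -1.   ] F [-0.22 -0.23 -0.07] M [ 0.066 -0.015  0.027] w 0.0465 gf 0.0
Y 0.021 z 0.0668 FY -0.2 Fz -0.07 tauM -0.116 zc 0 tauTip -0.013 phi(corner) -3.2 rc 0.0668
-7.5 row x 3 [-0.009  0.057 -0.004]
-15.0 row x 3 [-0.009  0.056 -0.011]
-22.5 row x 3 [-0.009  0.054 -0.019]
-30.0 row x 3 [-0.008  0.051 -0.025]
-37.5 row x 3 [-0.008  0.047 -0.032]
-45.0 row x 3 [-0.007  0.043 -0.038]
```

```bash
sed -i "s/Mx=M@\[.987,.162,0\]$/Mx=M@[.987,.162,0]-.06/" h.py
python3 -m inch '[[-0.009,0.057,-0.004,0,0],[-0.009,0.057,-0.004,0,0],[-0.009,0.057,-0.004,0,0],[-0.009,0.056,-0.011,0,0],[-0.009,0.056,-0.011,0,0],[-0.009,0.056,-0.011,0,0],[0,0,0,0,0],[0,0,0,0,0]]' >/dev/null; python3 -c "
from h import *
fk(-1)"
python3 -m inch '[[-0.009,0.054,-0.019,0,0],[-0.009,0.054,-0.019,0,0],[-0.009,0.054,-0.019,0,0],[-0.008,0.051,-0.025,0,0],[-0.008,0.051,-0.025,0,0],[-0.008,0.051,-0.025,0,0],[0,0,0,0,0],[0,0,0,0,0]]' >/dev/null; python3 -c "
from h import *
fk(-1)"
```

```text
t 13.15 tcp [0.4306 0.2726 0.1902] az 99.4 zt [ 0.001 -0.002 -1.   ] F [-0.64 -5.87  8.59] M [-1.333  0.134 -0.048] w 0.0463 gf 4.0
Y 0.037 z 0.0652 FY -5.69 Fz 8.59 tauM -0.535 zc 0.038 tauTip -0.49 phi(corner) -17.1 rc 0.0666
t 13.95 tcp [0.4283 0.2893 0.1838] az 99.4 zt [ 0.002  0.    -1.   ] F [-0.7  -3.29  8.14] M [-0.787  0.095  0.055] w 0.0467 gf 3.5
Y 0.0538 z 0.0588 FY -3.14 Fz 8.14 tauM -0.464 zc 0.008 tauTip -0.433 phi(corner) -32.6 rc 0.0663
```

```bash
sed -i "s/\.211/.203/g" h.py
python3 -m inch '[[-0.008,0.047,-0.032,0,0],[-0.008,0.047,-0.032,0,0],[-0.008,0.047,-0.032,0,0],[-0.007,0.043,-0.038,0,0],[-0.007,0.043,-0.038,0,0],[-0.007,0.043,-0.038,0,0],[0,0,0,0,0],[0,0,0,0,0]]' >/dev/null; python3 -c "
from h import *
fk(-1)
farc(-43,-58,2)"
```

```text
t 14.75 tcp [0.4262 0.3033 0.1732] az 99.4 zt [ 0.002  0.001 -1.   ] F [ 0.36 -1.41  5.76] M [-0.342 -0.037 -0.018] w 0.0463 gf 2.9
Y 0.0681 z 0.0482 FY -1.46 Fz 5.76 tauM -0.354 zc -0.026 tauTip -0.329 phi(corner) -48.2 rc 0.0659
-50.5 row x 3 [-0.006  0.039 -0.042]
-58.0 row x 3 [-0.005  0.033 -0.047]
```

Pushing works. The torque fell −0.49, −0.43, −0.33 at q ≈ −10°, −26°, −43° of this arm, so the weight is near the top: ψ ≈ q+33°, now about −10°. The heavy side needs roughly 137° more in the − direction, so I regrip on the next arm.

```bash
python3 -m inch '[[0.02,-0.12,0,0,0],[-0.039,0.237,0.24,0,0],[-0.039,0.237,0.24,0,0],[-0.039,0.237,0.24,0,0],[0,0,0.4,0,0],[0,0,0.4,0,0],[0,0,0,0,0],[0,0,0,0,0]]' >/dev/null; python3 -c "
from h import *
fk(-1)"; python3 -m inch '[[0.075,-0.46,0,0,0],[0.075,-0.46,0,0,0],[0.075,-0.46,0,0,0],[0.075,-0.46,0,0,0],[0,0,-0.2,0,0],[0,0,-0.2,0,0],[0,0,0,0,0],[0,0,0,0,0]]' >/dev/null; python3 -c "
from h import *
fk(-1)"
```

```text
t 15.55 tcp [0.4204 0.3325 0.2476] az 99.4 zt [-0.  0. -1.] F [-0.04 -0.58 -0.5 ] M [0.062 0.047 0.019] w 0.0466 gf 0.0
Y 0.0978 z 0.1226 FY -0.57 Fz -0.5 tauM -0.145 zc 0 tauTip -0.032 phi(corner) -33.7 rc 0.1435
t 16.35 tcp [0.4348 0.241  0.2271] az 99.4 zt [-0.002 -0.    -1.   ] F [ 0.31  0.29 -0.63] M [ 0.042  0.012 -0.013] w 0.0464 gf 0.0
Y 0.0051 z 0.1021 FY 0.24 Fz -0.63 tauM 0.093 zc 0 tauTip 0.013 phi(corner) 6.7 rc 0.1037
```

```bash
python3 -m inch '[[0,0,-0.24,0,0],[0,0,-0.24,0,0],[0,0,-0.24,0,0],[-0.029,0.178,0,0,0],[-0.029,0.178,0,0,0],[-0.009,0.057,-0.004,0,0],[-0.009,0.057,-0.004,0,0],[-0.009,0.057,-0.004,0,0]]' >/dev/null; python3 -c "
from h import *
fk(-1)"
python3 -m inch '[[-0.009,0.056,-0.011,0,0],[-0.009,0.056,-0.011,0,0],[-0.009,0.056,-0.011,0,0],[-0.009,0.054,-0.019,0,0],[-0.009,0.054,-0.019,0,0],[-0.009,0.054,-0.019,0,0],[0,0,0,0,0],[0,0,0,0,0]]' >/dev/null; python3 -c "
from h import *
fk(-1)"
```

```text
t 17.15 tcp [0.4305 0.266  0.1911] az 99.4 zt [-0.002 -0.002 -1.   ] F [-1.97 -5.84 -3.54] M [-0.986  0.191 -0.083] w 0.0466 gf 2.4
Y 0.0305 z 0.0661 FY -5.45 Fz -3.54 tauM -0.356 zc 0.085 tauTip -0.335 phi(corner) -11.4 rc 0.0665
t 17.95 tcp [0.4282 0.2831 0.1872] az 99.4 zt [-0.    -0.001 -1.   ] F [-2.61 -4.39  0.88] M [-0.777  0.474 -0.058] w 0.0464 gf 1.8
Y 0.0477 z 0.0622 FY -3.91 Fz 0.88 tauM -0.328 zc 0.073 tauTip -0.265 phi(corner) -26.7 rc 0.0669
```

```bash
python3 -m inch '[[-0.008,0.051,-0.025,0,0],[-0.008,0.051,-0.025,0,0],[-0.008,0.051,-0.025,0,0],[-0.008,0.047,-0.032,0,0],[-0.008,0.047,-0.032,0,0],[-0.008,0.047,-0.032,0,0],[0,0,0,0,0],[0,0,0,0,0]]' >/dev/null; python3 -c "
from h import *
fk(-1)"
python3 -m inch '[[-0.007,0.043,-0.038,0,0],[-0.007,0.043,-0.038,0,0],[-0.007,0.043,-0.038,0,0],[-0.006,0.039,-0.042,0,0],[-0.006,0.039,-0.042,0,0],[-0.006,0.039,-0.042,0,0],[0,0,0,0,0],[0,0,0,0,0]]' >/dev/null; python3 -c "
from h import *
fk(-1)"
```

```text
t 18.75 tcp [0.4265 0.2982 0.1785] az 99.4 zt [ 0.001  0.001 -1.   ] F [-0.82 -0.5   3.43] M [-0.227  0.195 -0.054] w 0.0466 gf 1.3
Y 0.063 z 0.0535 FY -0.36 Fz 3.43 tauM -0.056 zc 0 tauTip -0.155 phi(corner) -41.7 rc 0.0666
t 19.55 tcp [0.4243 0.3103 0.1663] az 99.4 zt [ 0.  0. -1.] F [ 0.42 -0.07  2.36] M [ 0.005 -0.089  0.026] w 0.0464 gf 1.0
Y 0.0752 z 0.0413 FY -0.14 Fz 2.36 tauM -0.142 zc 0 tauTip -0.128 phi(corner) -56.7 rc 0.0664
```

```bash
python3 -m inch '[[0.01,-0.06,0,0,0],[-0.036,0.217,0.154,0,0],[-0.036,0.217,0.154,0,0],[-0.036,0.217,0.154,0,0],[0,0,0.4,0,0],[0,0,0.4,0,0],[0,0,0.4,0,0],[0.08,-0.49,0,0,0]]' >/dev/null; python3 -m inch '[[0.097,-0.59,0,0,0],[0.097,-0.59,0,0,0],[0,0,0,0,0],[0,0,-0.38,0,0],[0,0,-0.38,0,0],[0,0,-0.38,0,0],[0,0,0,0,0],[0,0,0,0,0]]' >/dev/null; python3 -c "
from h import *
fk(-1)"
```

```text
t 21.15 tcp [0.4329 0.2572 0.193 ] az 99.4 zt [-0.  0. -1.] F [-0.62  0.18  0.14] M [ 0.07  -0.058  0.054] w 0.0465 gf 0.0
Y 0.0215 z 0.068 FY 0.28 Fz 0.14 tauM 0.074 zc 0 tauTip 0.02 phi(corner) -3.6 rc 0.068
```

```bash
python3 -m inch '[[-0.009,0.057,-0.004,0,0],[-0.009,0.057,-0.004,0,0],[-0.009,0.057,-0.004,0,0],[-0.009,0.056,-0.011,0,0],[-0.009,0.056,-0.011,0,0],[-0.009,0.056,-0.011,0,0],[-0.009,0.054,-0.019,0,0],[-0.009,0.054,-0.019,0,0]]' >/dev/null
python3 -m inch '[[-0.009,0.054,-0.019,0,0],[-0.008,0.051,-0.025,0,0],[-0.008,0.051,-0.025,0,0],[-0.008,0.051,-0.025,0,0],[-0.008,0.047,-0.032,0,0],[-0.008,0.047,-0.032,0,0],[0,0,0,0,0],[0,0,0,0,0]]' >/dev/null; python3 -c "
from h import *
fk(-1)"
python3 -m inch '[[-0.008,0.047,-0.032,0,0],[-0.007,0.043,-0.038,0,0],[-0.007,0.043,-0.038,0,0],[-0.007,0.043,-0.038,0,0],[-0.006,0.039,-0.042,0,0],[-0.006,0.039,-0.042,0,0],[0,0,0,0,0],[0,0,0,0,0]]' >/dev/null; python3 -c "
from h import *
fk(-1)"
```

```text
t 22.75 tcp [0.4268 0.2937 0.1802] az 99.4 zt [-0. -0. -1.] F [-0.04 -0.51  2.11] M [-0.141 -0.099 -0.015] w 0.0464 gf 0.7
Y 0.0584 z 0.0552 FY -0.5 Fz 2.11 tauM -0.036 zc 0 tauTip -0.102 phi(corner) -37.8 rc 0.0655
t 23.55 tcp [0.4248 0.3064 0.1688] az 99.4 zt [-0. -0. -1.] F [ 0.79 -0.27  1.75] M [0.031 0.008 0.025] w 0.0464 gf 0.8
Y 0.0713 z 0.0438 FY -0.4 Fz 1.75 tauM -0.195 zc 0 tauTip -0.101 phi(corner) -53.0 rc 0.065
```

```bash
python3 -m inch '[[0.01,-0.06,0,0,0],[-0.036,0.217,0.164,0,0],[-0.036,0.217,0.164,0,0],[-0.036,0.217,0.164,0,0],[0,0,0.4,0,0],[0,0,0.4,0,0],[0,0,0.3,0,0],[0.08,-0.49,0,0,0]]' >/dev/null; python3 -m inch '[[0.097,-0.59,0,0,0],[0.09,-0.55,0,0,0],[0,0,0,0,0],[0,0,-0.38,0,0],[0,0,-0.38,0,0],[0,0,-0.35,0,0],[0,0,0,0,0],[0,0,0,0,0]]' >/dev/null; python3 -c "
from h import *
fk(-1)"
python3 -m inch '[[-0.009,0.057,-0.004,0,0],[-0.009,0.057,-0.004,0,0],[-0.009,0.057,-0.004,0,0],[-0.009,0.056,-0.011,0,0],[-0.009,0.056,-0.011,0,0],[-0.009,0.056,-0.011,0,0],[-0.009,0.054,-0.019,0,0],[-0.009,0.054,-0.019,0,0]]' >/dev/null
python3 -m inch '[[-0.009,0.054,-0.019,0,0],[-0.008,0.051,-0.025,0,0],[-0.008,0.051,-0.025,0,0],[-0.008,0.051,-0.025,0,0],[-0.008,0.047,-0.032,0,0],[-0.008,0.047,-0.032,0,0],[0,0,0,0,0],[0,0,0,0,0]]' >/dev/null; python3 -c "
from h import *
fk(-1)"
```

```text
t 25.15 tcp [0.4333 0.2554 0.1936] az 99.4 zt [ 0.  0. -1.] F [ 0.72 -0.26 -0.72] M [0.043 0.022 0.003] w 0.0468 gf 0.0
Y 0.0196 z 0.0686 FY -0.37 Fz -0.72 tauM -0.072 zc 0 tauTip -0.028 phi(corner) -1.8 rc 0.0687
t 26.75 tcp [0.4272 0.2918 0.1809] az 99.4 zt [-0.  0. -1.] F [-0.2  -0.01  3.07] M [-0.17  -0.148  0.033] w 0.0464 gf 1.3
Y 0.0565 z 0.0559 FY 0.02 Fz 3.07 tauM 0.084 zc 0 tauTip -0.101 phi(corner) -36.1 rc 0.0651
```

```bash

python3 -m inch '[[-0.008,0.047,-0.032,0,0],[-0.007,0.043,-0.038,0,0],[-0.007,0.043,-0.038,0,0],[-0.007,0.043,-0.038,0,0],[-0.006,0.039,-0.042,0,0],[-0.006,0.039,-0.042,0,0],[0,0,0,0,0],[0,0,0,0,0]]' >/dev/null; python3 -c "
from h import *
fk(-1)"
python3 -m inch '[[-0.006,0.039,-0.042,0,0],[-0.005,0.033,-0.047,0,0],[-0.005,0.033,-0.047,0,0],[-0.005,0.033,-0.047,0,0],[0,0,0,0,0],[0,0,0,0,0],[0,0,0,0,0],[0,0,0,0,0]]' >/dev/null; python3 -c "
from h import *
fk(-1)"
```

```text
t 27.55 tcp [0.4252 0.3046 0.1695] az 99.4 zt [-0.  0. -1.] F [-0.25 -0.62  5.24] M [-0.056 -0.031  0.027] w 0.0464 gf 1.7
Y 0.0695 z 0.0445 FY -0.57 Fz 5.24 tauM -0.385 zc 0 tauTip -0.268 phi(corner) -51.5 rc 0.0642
t 28.35 tcp [0.4241 0.3117 0.1606] az 99.3 zt [-0.     0.001 -1.   ] F [-0.47  1.58  5.5 ] M [ 0.109  0.133 -0.01 ] w 0.0465 gf 2.2
Y 0.0767 z 0.0356 FY 1.63 Fz 5.5 tauM -0.101 zc 0.196 tauTip -0.236 phi(corner) -61.7 rc 0.0642
```

```bash
python3 -m inch '[[0.013,-0.08,0,0,0],[-0.037,0.223,0.14,0,0],[-0.037,0.223,0.14,0,0],[-0.037,0.223,0.14,0,0],[0,0,0.45,0,0],[0,0,0.45,0,0],[0,0,0.45,0,0],[0.08,-0.49,0,0,0]]' >/dev/null; python3 -m inch '[[0.094,-0.57,0,0,0],[0.092,-0.56,0,0,0],[0,0,0,0,0],[0,0,-0.38,0,0],[0,0,-0.38,0,0],[0,0,-0.36,0,0],[0,0,0,0,0],[0,0,0,0,0]]' >/dev/null; python3 -c "
from h import *
fk(-1)"
python3 -m inch '[[-0.009,0.057,-0.006,0,0],[-0.009,0.057,-0.006,0,0],[-0.009,0.057,-0.006,0,0],[-0.009,0.056,-0.013,0,0],[-0.009,0.056,-0.013,0,0],[-0.009,0.056,-0.013,0,0],[0,0,0,0,0],[0,0,0,0,0]]' >/dev/null; python3 -c "
from h import *
fk(-1)"
python3 -m inch '[[-0.009,0.054,-0.019,0,0],[-0.009,0.054,-0.019,0,0],[-0.009,0.054,-0.019,0,0],[-0.008,0.051,-0.025,0,0],[-0.008,0.051,-0.025,0,0],[-0.008,0.051,-0.025,0,0],[0,0,0,0,0],[0,0,0,0,0]]' >/dev/null; python3 -c "
from h import *
fk(-1)"
```

```text
t 29.95 tcp [0.4325 0.2609 0.1932] az 99.4 zt [-0.     0.001 -1.   ] F [0.12 0.85 0.22] M [ 0.046 -0.033  0.069] w 0.0462 gf 0.0
Y 0.0252 z 0.0682 FY 0.81 Fz 0.22 tauM 0.236 zc 0 tauTip 0.055 phi(corner) -6.8 rc 0.0682
t 30.75 tcp [0.4304 0.2765 0.1906] az 99.4 zt [ 0.001 -0.    -1.   ] F [ 0.04 -1.97  5.07] M [-0.629 -0.123  0.024] w 0.0469 gf 2.1
Y 0.0409 z 0.0656 FY -1.95 Fz 5.07 tauM -0.031 zc -0.09 tauTip -0.217 phi(corner) -20.0 rc 0.0679
t 31.55 tcp [0.4278 0.2925 0.184 ] az 99.4 zt [ 0.001  0.    -1.   ] F [ 0.1  -2.49  5.59] M [-0.557 -0.067 -0.009] w 0.0464 gf 2.6
Y 0.0571 z 0.059 FY -2.48 Fz 5.59 tauM -0.348 zc 0.011 tauTip -0.336 phi(corner) -34.9 rc 0.0681
```

```bash

python3 -m inch '[[-0.008,0.047,-0.032,0,0],[-0.008,0.047,-0.032,0,0],[-0.008,0.047,-0.032,0,0],[-0.007,0.043,-0.038,0,0],[-0.007,0.043,-0.038,0,0],[-0.007,0.043,-0.038,0,0],[0,0,0,0,0],[0,0,0,0,0]]' >/dev/null; python3 -c "
from h import *
fk(-1)"
python3 -m inch '[[-0.006,0.039,-0.042,0,0],[-0.006,0.039,-0.042,0,0],[-0.006,0.039,-0.042,0,0],[-0.005,0.033,-0.047,0,0],[-0.005,0.033,-0.047,0,0],[0,0,0,0,0],[0,0,0,0,0],[0,0,0,0,0]]' >/dev/null; python3 -c "
from h import *
fk(-1)"
```

```text
t 32.35 tcp [0.4255 0.3061 0.1736] az 99.4 zt [ 0.001  0.    -1.   ] F [ 1.33 -1.76  6.57] M [-0.51  -0.063  0.008] w 0.0466 gf 3.1
Y 0.0709 z 0.0486 FY -1.95 Fz 6.57 tauM -0.382 zc -0.043 tauTip -0.408 phi(corner) -49.5 rc 0.068
t 33.15 tcp [0.4241 0.3154 0.1627] az 99.3 zt [ 0.001  0.001 -1.   ] F [-0.22 -2.02  6.96] M [-0.352  0.097 -0.008] w 0.0463 gf 3.4
Y 0.0803 z 0.0377 FY -1.96 Fz 6.96 tauM -0.638 zc 0.041 tauTip -0.472 phi(corner) -61.6 rc 0.0685
```

```bash
python3 -c "
import numpy as np
from scipy.optimize import least_squares as L
a=np.array([-17.1,-32.6,-48.2,-56.4,-71.7,-86.7,-101.7,-127.8,-143,-171.1,-186.5,-196.7,-200,-214.9,-229.5,-241.6])
t=np.array([-.49,-.433,-.329,-.345,-.29,-.155,-.128,-.102,-.101,-.101,-.268,-.236,-.217,-.336,-.408,-.472])
q=np.radians(a)-t/4
for fix in(0,1):
  f=lambda p:p[2]*(-.4-p[0]*np.sin(q+p[1]))-t
  r=L(lambda p:f([p[0],p[1],1] if fix else p),[.3,.6,1],loss='soft_l1',f_scale=.04);print(r.x,'heavy-down q',-180-np.degrees(r.x[1]),f([*r.x[:2],1] if fix else r.x).round(2))
print(np.degrees(q[-2:]))
"
```

```text
[0.30166091 0.68333583 0.93522408] heavy-down q -219.15225914254304 [-0.02 -0.   -0.02  0.03  0.05 -0.02 -0.    0.01  0.   -0.06  0.06 -0.02
 -0.05  0.01  0.01  0.02]
[0.30894426 0.69539633 1.        ] heavy-down q -219.84327453878092 [-0.06 -0.04 -0.05  0.01  0.03 -0.03 -0.    0.01  0.   -0.06  0.05 -0.03
 -0.06 -0.01 -0.01 -0.01]
[-223.65583049 -234.83909802]
```

Heavy-down is at q ≈ −219.5° and the drum is now at −235°, about 15° past. I'll move to the next arm, expected at −10°, and push it back in the + direction with the left finger.

```bash
python3 -m inch '[[0.026,-0.16,0,0,0],[-0.036,0.217,0.154,0,0],[-0.036,0.217,0.154,0,0],[-0.036,0.217,0.154,0,0],[0,0,0.42,0,0],[0,0,0.42,0,0],[0,0,0.42,0,0],[0.08,-0.49,0,0,0]]' >/dev/null; python3 -m inch '[[0.11,-0.67,0,0,0],[0.11,-0.67,0,0,0],[0,0,0,0,0],[0,0,-0.38,0,0],[0,0,-0.38,0,0],[0,0,-0.36,0,0],[0,0,0,0,0],[0,0,0,0,0]]' >/dev/null; python3 - <<'E'
from h import *
fk(-1)
c=shot('side','s4.png')
a=cv2.resize(c['color'][125:205,165:220],(412,600),interpolation=cv2.INTER_CUBIC);cv2.imwrite('pics/s4c.png',a)
E
```

```text
t 34.75 tcp [0.4345 0.2494 0.1923] az 99.4 zt [-0.     0.001 -1.   ] F [-0.26 -0.24 -0.85] M [-0.016 -0.011 -0.011] w 0.047 gf 0.0
Y 0.0135 z 0.0673 FY -0.2 Fz -0.85 tauM 0.035 zc 0 tauTip -0.022 phi(corner) 3.4 rc 0.0681
```

View pics/s4c.png

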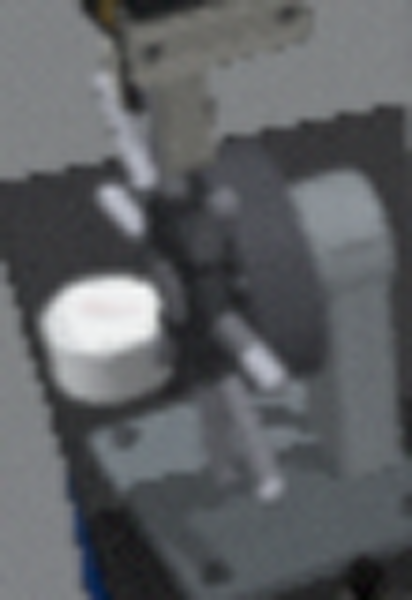

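Side crop: the arm tips are at (225,200), (270,380) and (105,195), i.e. about 35°, 79° and −100°. That confirms the −10° + 45°k phase, with the top arm between the fingers. Now I push +.

```bash
python3 -m inch '[[0.02,-0.12,0,0,0],[0.02,-0.12,0,0,0],[0.02,-0.12,0,0,0],[0.02,-0.12,0,0,0],[0.02,-0.12,0,0,0],[0.02,-0.12,0,0,0],[0,0,0,0,0],[0,0,0,0,0]]' >/dev/null; python3 -c "
from h import *
fk(1)"; python3 -m inch '[[0.008,-0.046,0,0,0],[0.008,-0.046,0,0,0],[0.008,-0.046,0,0,0],[0,0,0,0,0],[0,0,0,0,0],[0,0,0,0,0],[0,0,0,0,0],[0,0,0,0,0]]' >/dev/null; python3 -c "
from h import *
fk(1)"
```

```text
t 35.6 tcp [0.4411 0.2123 0.1926] az 99.3 zt [ 0.001  0.001 -1.   ] F [-0.18  4.69  4.21] M [ 0.973  0.19  -0.02 ] w 0.0469 gf 2.4
Y -0.0242 z 0.0676 FY 4.66 Fz 4.21 tauM 0.431 zc 0.071 tauTip 0.318 phi(corner) 5.7 rc 0.0676
t 36.4 tcp [0.4421 0.2058 0.1921] az 99.4 zt [ 0.001  0.001 -1.   ] F [0.65 5.1  3.77] M [ 1.076  0.003 -0.031] w 0.0469 gf 2.8
Y -0.0308 z 0.0671 FY 4.93 Fz 3.77 tauM 0.444 zc 0.067 tauTip 0.358 phi(corner) 11.3 rc 0.0675
```

```bash
python3 -m inch '[[-0.024,0.147,0,0,0],[-0.024,0.147,0,0,0],[-0.024,0.147,0,0,0],[0,0,0,0,0],[0,0,0,0,-1],[0,0,0,0,-1],[0,0,0,0,-1],[0,0,0,0,-1]]' 12 >/dev/null; python3 -m inch '[[0,0,0,0,-1],[0,0,0,0,-1],[0,0,0,0,-1],[0,0,0,0,-1],[0,0,0,0,-1],[0,0,0,0,-1],[0,0,0,0,-1],[0,0,0,0,-1]]' >/dev/null; python3 -c "
from h import *
fk(1)"
```

```text
t 38.0 tcp [0.4382 0.2274 0.192 ] az 99.4 zt [ 0.  0. -1.] F [-1.36  3.38 -0.38] M [0.905 0.147 0.024] w 0.0139 gf 11.8
Y -0.0088 z 0.067 FY 3.55 Fz -0.38 tauM 0.099 zc 0.029 tauTip 0.237 phi(corner) 6.7 rc 0.067
```

```bash
python3 -m inch '[[-0.005,0.03,0,0,-1],[-0.005,0.03,0,0,-1],[0,0,0,0,-1],[0,0,0,0,-1],[0,0,0,0,-1],[0,0,0,0,-1],[0,0,0,0,-1],[0,0,0,0,-1]]' >/dev/null; python3 -c "
from h import *
fk(1)
c=shot('side','s5.png')['color'];cv2.imwrite('pics/s5c.png',cv2.resize(c[110:210,155:255],(600,600),interpolation=cv2.INTER_CUBIC))"
```

```text
t 38.8 tcp [0.4378 0.2302 0.1922] az 99.3 zt [ 0. -0. -1.] F [-1.37 -0.18  4.54] M [0.167 0.256 0.042] w 0.0131 gf 11.7
Y -0.006 z 0.0672 FY 0.05 Fz 4.54 tauM -0.106 zc 0 tauTip 0.001 phi(corner) 4.6 rc 0.0672
```

View pics/s5c.png

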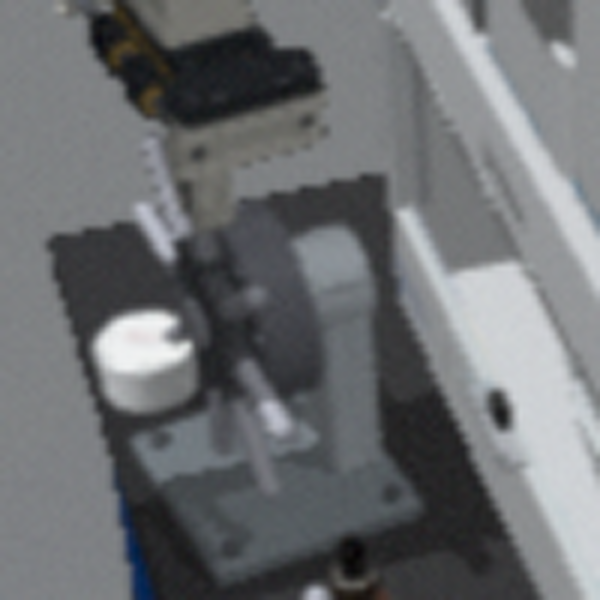

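The fingers at about (210,190) hold the upright arm with 11.7 N on the pads and no side load. The rod is at about +4°, so q ≈ −221°, close to heavy-down at −219.5°. The tin at (145,365) is undisturbed.

```bash
python3 -c "
from station import order
print(order.hand_in())"
```

```text
the job is handed in; nothing more can be done
None
```

Handed in at about 39 s: the left rotor, next to the tin, is held still by one arm at 11.7 N. By the torque fit its heavy side is within a few degrees of straight down, though the hand-in returned no verdict.

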